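# Reset the spring-button length stop

## Task

Move the bench's length stop to its red-marked setting: push the orange spring button down until its shoulder is clear of the hole, slide it with the inner tube along the slot to the outer hole next to the red band, and let it pop all the way up there so that the stop is locked. Work gently, never forcing the button against the tube, leave the other things on the bench alone, and let go at the end.

Things in the scene. Friction and masses are not known exactly. Their poses are not given: they have to be found in the camera images.
- rail: Square aluminium tube of a length stop, 50 x 50 x 290 mm, bolted to the bench. Origin on the bench under the middle hole; y along the tube (it spans y = -130 to +160 mm), z up. Flat top face at z = 70 mm, wall 4 mm thick. A slot 12 mm wide runs along the top, with three round holes 26 mm across in it: at y = 0 and 45 to 52 mm to either side. Fixed.
- button_top (a point): Centre of the top of the orange spring button, whose 10 mm neck stands up through the slot. A black shoulder below it, 24 mm across, fits the holes with 1 mm play to each side but not the slot. Popped out, this point is 26 mm above the tube's top face and the shoulder locks the slide. The shoulder clears the wall when 6 mm down (7 to 9 is comfortable); it bottoms hard at 11 mm.
- button: The same button; origin on its axis, 26 mm below its top. It starts out, in the middle hole. Its spring pushes up with 3 N when out, 7 N when 9 mm down. It rides along the slot with the inner tube (2 N friction). Let go between holes, it stays 6 mm down under the wall, rubbing (about 1 N more), and springs up by itself when under a hole.
- stop_face (a point): Centre of the top edge of the plywood stop plate, 112 mm above the bench, on the end of the dark steel inner tube at the rail's -y end; the plate is 18 mm thick along the tube, 80 mm wide and 105 mm high. It rides with the button, always 244 mm from it towards the rail's -y.
- mark_red: Red painted band, 12 mm long, across the tube next to the wanted one of the two outer holes (on either side of the middle hole). Origin at the height of the tube's top face, mid-slot, at the band's middle. Painted roughly: it lies 22 to 32 mm beyond its hole's centre, on the side away from the middle hole.
- mark_blue: The same band in blue, next to the other outer hole, which is not wanted.
- board: Bystander: plain brown board 60 x 200 x 22 mm lying beside the tube on the side away from the robot; origin under its middle or grip.
- sanding_block: Bystander: cork sanding block 62 x 112 x 35 mm with a red sole, on the robot's side of the tube; origin under its middle or grip.
- sander: Bystander: red and black cordless disc sander, disc 125 mm, 115 mm high; origin under its middle or grip.
- glue: Bystander: yellow-labelled glue bottle, 60 mm wide, 180 mm high; origin under its middle or grip.
- square: Bystander: try square with dark wooden stock; origin under its middle or grip.
- screwdriver: Bystander: red-handled screwdriver lying down; origin under its middle or grip.
- offcut: Bystander: pale wooden block 70 x 120 x 40 mm; origin under its middle or grip.

How it is judged:
By the outcome, as a careful person would: the job done as asked, in the order asked, and still so for the second after the job is handed in, with the robot touching nothing.
It also fails if it takes over 45 s, if anything falls off the work surface, if the arm or the gripper's body presses on something with over 40 N, if the wrist force passes 120 N, or if a joint passes its speed limit or range.

## Robot

A 6-joint arm with a two-finger parallel gripper is mounted at the origin on the work surface. World frame = base frame: x ahead of the robot, y to its left, z up, the work surface at z = 0. Lengths are in mm, angles in rad, forces in N, time in s.
With the tool pointing down it reaches from about 250 to 775 mm from the base axis. Payload 4 kg.
Tool frame: the origin (TCP) lies at the very end of the fingers, on their centre line; the grasp point (between the pads) lies pinch_z behind it (pinch_z is the distance from the TCP to the grasp point, in mm); z points along the fingers, y is the line along which they close (so a half turn about z gives the same grasp; the last joint's range is limited). The gripper opens to 85 mm and grips with 20 to 120 N. Pads are 22 mm wide; open, the fingers measure 114 mm over their backs; the gripper's body (76 mm by 85 mm) begins 54 mm behind the grasp point. The pads swing forward as they close: fully open they stand 13 mm farther back than shut.
Start: joints at [-1.361, 0.087, 1.371, -0, 1.684, -0.103], TCP at [169.245, -523.329, 231.341] pointing down, gripper open.
Joint ranges: [-3.1, 3.1], [-0.76, 2.03], [0.27, 2.55], [-1.08, 4.22], [0.17, 2.65], [-2.57, 2.57]. Speed limits (rad/s): [2.79, 2.79, 3.14, 3.14, 3.14, 3.14].

## Interface

Orientations are given as a unit quaternion [w, x, y, z].
In Python, from bench import state, get_image, calibration, finish_job, pinch_z gives the robot as it stands. The module is installed in compiled form; this text tells all that it offers.
- The arm moves only by the tool servo_tool, never from a script. Its argument "increments" is text: rows parted by semicolons, each of 6 numbers parted by spaces: the shift along the tool's x, y, z each as a share of 0.2 m, from -1 to 1, then the turn, a rotation vector about the tool's x, y, z each as a share of 90 degrees, from -1 to 1. In form: tx ty tz rx ry rz; .... A call has 1 to 12 rows; each row is the pose to reach, as a shift and turn from the pose commanded when the call began, along the tool's axes at that moment; what a row does not reach only later rows make up. A row lasts 1/10 s, in which the tool goes at most 50 mm and 8.59 degrees, less where a joint would pass 70% of its speed; a pose out of reach is approached as far as the arm can. A call with a number of a shift or a turn outside -1 to 1 is refused whole. A call with a gripper value outside its range is refused whole. "claw" is the closure, from 0 (fully open) to 1 (shut), set as the call begins (left out, the last holds). The fingers move at their own pace and stop on an object; "squeeze" is the grip in N (left out, the last holds). Time passes only in rows, so rows that repeat a pose let the fingers close. It gives the time, the measured TCP pose, the force, the opening and the grip force at its end, in the units of the state.
- state(): the state, without advancing time (a new reading comes with each control period).
- get_image(name): name is "side" or "top" or "wrist"; returns the picture (384x512x3 uint8, blue, green, red); there is no depth.
- calibration(name): a dict with "fovy" (degrees; the focal length in pixels is half the picture's height over the tangent of half this angle, whatever the lens; pixels are square), "cx", "cy" (the principal point, pixels), "T" (4x4, takes a point from camera to world coordinates). Camera axes: x right, y down, z forward; pixel columns grow to the right and rows downward; lengths in mm; the calibration is good to about 2 mm. A picture is of the moment at which its call begins: read the wrist's pose just before it. calibration takes no time and is no camera call; for the wrist camera it gives the pose at the moment of the call.
- finish_job(): hands the job in; it is judged then, once.
The state is a dict: "clock": time; "joints": joint angles; "joint_vel": joint speeds; "joint_torque": joint torques, N m; "ee_pos": TCP position; "ee_rot": TCP orientation; "contact_force": force on the tool from outside, world axes, zero at the start; "wrist_torque": the same for the moment, N m; "opening": finger opening in mm; "grasp_force": force on a finger pad.
Only numpy, scipy, OpenCV 4.12 (cv2) and the standard library are available. Lean on these libraries where they do the work, as an engineer would, in place of code of your own. Each camera call takes 0.05 s, during which the arm holds its last target. There are 200 camera calls.

## Working session

There is one attempt and no reset: what is moved stays moved. The work goes in short steps, Python scripts to look and compute and a tool call to move; the robot and the scene stay as the last step left them, time stands still between calls to the robot, and variables do not carry over. Pictures are saved under pics/ and viewed, at most 10 in all, crops included, and the job is handed in when it is done.

Besides the shell and the picture viewer there is one more tool, called after ">>>" as name(argument=value, ...) on one line, values as JSON. servo_tool: Moves the arm, as the interface text tells. Shift numbers are shares of 0.2 m and turn numbers shares of 90 degrees, none past 1 either way. Its arguments: {"type":"object","properties":{"increments":{"type":"string"},"claw":{"type":"number"},"squeeze":{"type":"number"}},"required":["increments"]}

```bash
mkdir -p pics; python3 - <<'E'
from bench import *
import cv2
print(state(),pinch_z)
for n in("top","side"):
    cv2.imwrite(f"pics/{n}0.png",get_image(n)); print(n,calibration(n))
E
```

```text
{'clock': 0.0, 'joints': array([-1.36113209e+00,  8.79793969e-02,  1.37228367e+00, -2.30367663e-05,
        1.68360380e+00, -1.03123779e-01]), 'joint_vel': array([ 0.00109174, -0.0007569 ,  0.00053557,  0.00042574, -0.00042183,
       -0.00097546]), 'joint_torque': array([ 1.38893074e-04, -3.51870954e+01, -3.13272393e+01, -1.60488589e-04,
        1.06970040e-02, -3.74424280e-05]), 'ee_pos': array([ 169.11190519, -522.8229829 ,  230.11087364]), 'ee_rot': array([-1.13488438e-03,  9.87794925e-01,  1.55755877e-01, -7.19757015e-05]), 'contact_force': array([-0.25761455,  0.06094762, -0.11745874]), 'wrist_torque': array([ 0.04832014, -0.00816587,  0.0203968 ]), 'grasp_force': 0.0, 'opening': 85.75743439256429} 18.700000000000003
top {'fovy': 57.2944663029393, 'cx': 256.02187265681977, 'cy': 190.39904867540028, 'T': array([[-2.85412651e-02, -9.95979136e-01,  8.49173509e-02,
         4.34156077e+02],
       [-9.99341351e-01,  3.03355907e-02,  1.99152358e-02,
        -6.31051533e+00],
       [-2.24111773e-02, -8.42930141e-02, -9.96188951e-01,
         1.01194796e+03],
       [ 0.00000000e+00,  0.00000000e+00,  0.00000000e+00,
         1.00000000e+00]])}
side {'fovy': 56.93770860236218, 'cx': 258.67763782229986, 'cy': 190.00440180686888, 'T': array([[-9.16085578e-01, -2.83988895e-01,  2.83085713e-01,
         2.37245956e+02],
       [-4.00978728e-01,  6.45609257e-01, -6.49926724e-01,
         6.70748228e+02],
       [ 1.80921497e-03, -7.08899848e-01, -7.05306836e-01,
         8.33932430e+02],
       [ 0.00000000e+00,  0.00000000e+00,  0.00000000e+00,
         1.00000000e+00]])}
```

View pics/top0.png

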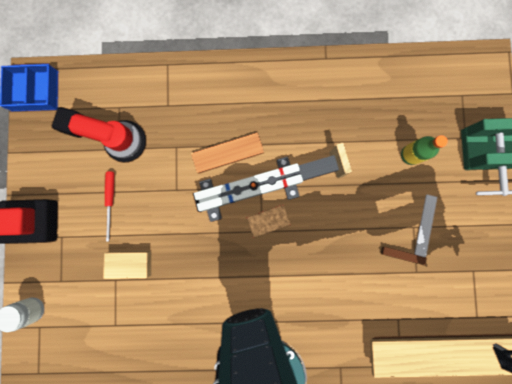

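View pics/side0.png

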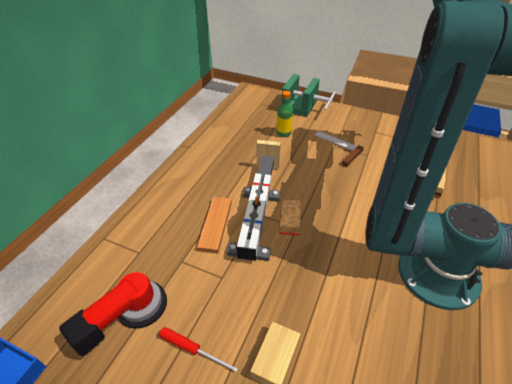

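The top view shows the rail running from (197,202) to (302,175). The button is near (253,185), the red band near (283,178) on the stop plate's side, and the blue band near (228,193). I'll zoom in on both views.

```bash
python3 - <<'E'
import cv2,numpy as np
a=cv2.imread("pics/top0.png")[150:220,190:310]; b=cv2.imread("pics/side0.png")[160:265,220:300]
a=cv2.resize(a,None,fx=6,fy=6,interpolation=cv2.INTER_CUBIC)
cv2.imwrite("pics/c1.png",a)
cv2.imwrite("pics/c2.png",cv2.resize(b,None,fx=5.5,fy=5.5,interpolation=cv2.INTER_CUBIC))
E
```

```text
(no output)
```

View pics/c1.png

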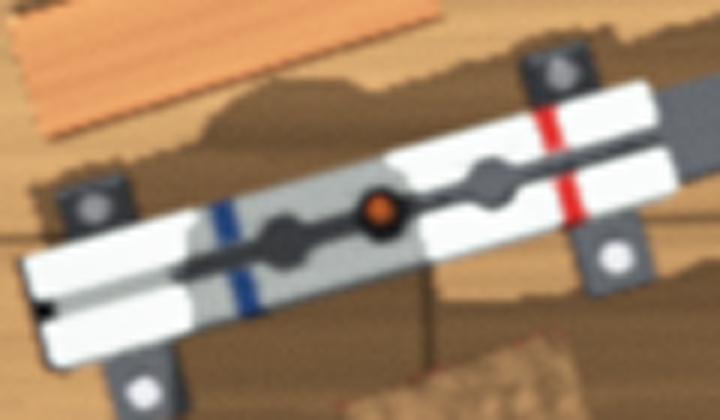

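View pics/c2.png

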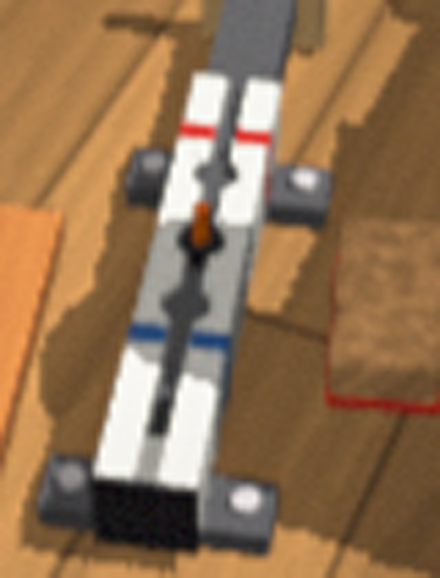

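```bash
cat > h.py <<'E'
from bench import *
import numpy as np,cv2
def plane(n,px,z,c=None):
    c=c or calibration(n); f=192/np.tan(np.radians(c["fovy"]/2)); T=c["T"]
    d=T[:3,:3]@[(px[0]-c["cx"])/f,(px[1]-c["cy"])/f,1]; o=T[:3,3]
    return o+d*(z-o[2])/d[2]
def proj(n,p,c=None):
    c=c or calibration(n); f=192/np.tan(np.radians(c["fovy"]/2))
    q=np.linalg.inv(c["T"])@[*p,1]; return q[:2]/q[2]*f+[c["cx"],c["cy"]]
E
python3 - <<'E'
from h import *
C1=lambda x,y:((x+.5)/6+189.5,(y+.5)/6+149.5); C2=lambda x,y:((x+.5)/5.5+219.5,(y+.5)/5.5+159.5)
print("btn",plane("top",C1(380,208),96),plane("side",C2(202,208),96))
R=plane("top",C1(492,183),70);B=plane("top",C1(284,243),70)
print("red hole",R,plane("side",C2(217,172),70))
print("blue hole",B,plane("side",C2(185,303),70))
print("red band",plane("top",C1(560,165),70),plane("side",C2(226,132),70))
print("mid",(R+B)/2,np.linalg.norm(R-B)/2,np.degrees(np.arctan2(*(R-B)[1::-1])))
print(calibration("wrist"))
E
```

```text
btn [528.64567957  19.6743157   96.        ] [527.49394436  21.34014564  96.        ]
red hole [541.05499371 -30.19492099  70.        ] [541.34389523 -30.247222    70.        ]
blue hole [516.8702084   63.95128993  70.        ] [518.01862719  64.69768821  70.        ]
red band [548.23360736 -60.95564745  70.        ] [549.50654568 -61.66984134  70.        ]
mid [528.96260106  16.87818447  70.        ] 48.60147341092593 -75.59306504337904
{'fovy': 59.477637960037576, 'cx': 258.4769604618226, 'cy': 191.40573099681373, 'T': array([[ 3.07518566e-01, -9.07344511e-01, -2.86632641e-01,
         2.42243585e+02],
       [-9.51536661e-01, -2.94249865e-01, -8.94147623e-02,
        -4.99696777e+02],
       [-3.21162211e-03,  3.00238165e-01, -9.53858863e-01,
         3.73208383e+02],
       [ 0.00000000e+00,  0.00000000e+00,  0.00000000e+00,
         1.00000000e+00]])}
```

The button is at about (528.3, 20.2). The red hole is at about (541.2, -30.2), roughly 52 mm from it along (0.249, -0.968). Next I'll move above the button with the fingers shut, aligning tool y with the slot.

>>> servo_tool(increments="0.85 -0.675 0 0 0 0.039;0.85 -0.675 0 0 0 0.039;0.85 -0.675 0 0 0 0.039;0.85 -0.675 0 0 0 0.039;0.85 -0.675 0 0 0 0.039;0.85 -0.675 0 0 0 0.039;0.85 -0.675 0 0 0 0.039", claw=1, squeeze=20)

```text
clock: 0.8
ee_pos: [289.3, -342.6, 231.1]
ee_rot: [0.0, 0.992, 0.126, -0.0]
contact_force: [0.2, -0.5, -0.9]
opening: 0.2
grasp_force: 0.0
```

>>> servo_tool(increments="0.805 -0.728 0 0 0 0;0.805 -0.728 0 0 0 0;0.805 -0.728 0 0 0 0;0.805 -0.728 0 0 0 0;0.805 -0.728 0 0 0 0;0.805 -0.728 0 0 0 0")

```text
clock: 1.4
ee_pos: [410.0, -160.9, 230.9]
ee_rot: [-0.0, 0.992, 0.127, -0.0]
contact_force: [-0.2, -0.0, -0.5]
opening: 0.2
grasp_force: 0.0
```

>>> servo_tool(increments="0.805 -0.728 -0.1 0 0 0;0.805 -0.728 -0.1 0 0 0;0.805 -0.728 -0.1 0 0 0;0.805 -0.728 -0.1 0 0 0;0.805 -0.728 -0.1 0 0 0;0.805 -0.728 -0.1 0 0 0;0.805 -0.728 -0.1 0 0 0;0.805 -0.728 -0.1 0 0 0")

```text
clock: 2.2
ee_pos: [528.4, 17.5, 251.0]
ee_rot: [0.0, 0.992, 0.124, -0.0]
contact_force: [0.1, -0.3, 0.1]
opening: -0.2
grasp_force: 0.0
```

```bash
python3 - <<'E'
from h import *
s=state();c=calibration("wrist");print(s["ee_pos"],s["ee_rot"],s["contact_force"],s["clock"])
im=get_image("wrist");cv2.imwrite("pics/w1.png",im)
print(c["T"][:3,3])
for p in([528.3,20.2,96],[541.2,-30.2,70],s["ee_pos"]):print(proj("wrist",p,c))
E
```

```text
[528.43775955  17.46567132 250.97975248] [ 3.70928265e-04  9.92289808e-01  1.23937758e-01 -4.81467549e-04] [ 0.12806822 -0.31201776  0.07788993] 2.2
[602.95940288  36.30358721 393.86897447]
[255.63925606 172.76050945]
[308.56733244 166.10230201]
[258.51122905 255.08976744]
```

View pics/w1.png

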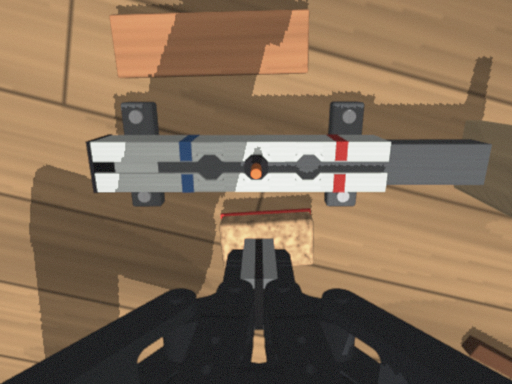

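The wrist view shows the button top at (256,173) and the red hole at (308,166). Both match my estimates to within a pixel. I'll come down to just above the button.

>>> servo_tool(increments="0 -0.014 0.6 0 0 0;0 -0.014 0.6 0 0 0;0 -0.014 0.6 0 0 0;0 -0.014 0.7 0 0 0;0 -0.014 0.7 0 0 0;0 -0.014 0.7 0 0 0;0 -0.014 0.7 0 0 0")

```text
clock: 2.95
ee_pos: [529.2, 21.6, 113.3]
ee_rot: [0.0, 0.992, 0.125, 0.002]
contact_force: [0.6, -0.4, 0.6]
opening: -0.0
grasp_force: 0.0
```

>>> servo_tool(increments="0 0.005 0.04 0 0 0;0 0.005 0.07 0 0 0;0 0.005 0.08 0 0 0;0 0.005 0.09 0 0 0;0 0.005 0.1 0 0 0;0 0.005 0.1 0 0 0;0 0.005 0.1 0 0 0;0 0.005 0.1 0 0 0")

```text
clock: 3.75
ee_pos: [528.5, 21.3, 91.7]
ee_rot: [0.0, 0.992, 0.125, 0.0]
contact_force: [-2.0, -0.9, 4.6]
opening: -0.2
grasp_force: 2.4
```

>>> servo_tool(increments="0 0 0.01 0 0 0;0 0 0.018 0 0 0;0 0 0.018 0 0 0;0 0 0.018 0 0 0;0 0 0.018 0 0 0")

```text
clock: 4.25
ee_pos: [528.5, 21.3, 88.3]
ee_rot: [0.0, 0.992, 0.125, 0.0]
contact_force: [-2.9, -1.3, 6.8]
opening: -0.0
grasp_force: 3.2
```

```bash
python3 - <<'E'
from h import *
F=[];P=[]
for i in range(4):
    get_image("side");s=state();F.append(s["contact_force"]);P.append(s["ee_pos"])
print(np.mean(F,0),np.mean(P,0))
E
```

```text
[-2.28887177 -0.73547806  6.40130506] [528.49210782  21.24143493  88.28328912]
```

The button is about 7.7 mm down at 6.4 N. I'll start sliding slowly.

>>> servo_tool(increments="-0.003 0.005 0.001 0 0 0;-0.003 0.015 0.001 0 0 0;-0.003 0.025 0.001 0 0 0;-0.003 0.035 0.001 0 0 0;-0.003 0.045 0.001 0 0 0;-0.003 0.055 0.001 0 0 0;-0.003 0.065 0.001 0 0 0;-0.003 0.075 0.001 0 0 0;-0.003 0.075 0.001 0 0 0")

```text
clock: 5.35
ee_pos: [532.0, 7.2, 88.2]
ee_rot: [-0.0, 0.992, 0.126, 0.001]
contact_force: [-1.6, 1.1, 6.9]
opening: 0.3
grasp_force: 3.2
```

```bash
python3 - <<'E'
from h import *
s=state();c=calibration("wrist");print(s["ee_pos"],s["contact_force"])
a=get_image("wrist");b=get_image("side")
print(proj("wrist",s["ee_pos"],c))
a=cv2.resize(a[60:330,130:400],(540,540));b=cv2.resize(b[120:260,200:300],None,fx=540/140,fy=540/140,interpolation=2)
cv2.imwrite("pics/m1.png",np.hstack([a,b])[:, :800])
E
```

```text
[532.04222072   7.20813279  88.2447875 ] [-1.59229361  1.08939276  6.85963059]
[258.52624827 255.08448463]
```

View pics/m1.png

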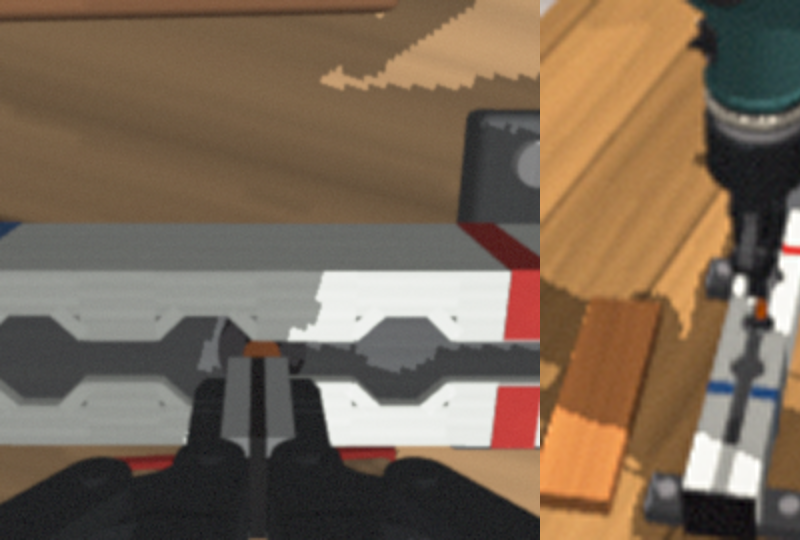

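The orange button is at (262,348) in the crop, directly ahead of the fingertips. It has moved out of the middle hole (210,360) towards the red one (402,360), so it is riding along. I'll carry on to the hole.

>>> servo_tool(increments="-0.001 0.01 0.001 0 0 0;-0.001 0.025 0.001 0 0 0;-0.001 0.04 0.001 0 0 0;-0.001 0.055 0.001 0 0 0;-0.001 0.07 0.001 0 0 0;-0.001 0.085 0.001 0 0 0;-0.001 0.1 0.001 0 0 0;-0.001 0.115 0.001 0 0 0;-0.001 0.13 0.001 0 0 0;-0.001 0.145 0.001 0 0 0;-0.001 0.155 0.001 0 0 0;-0.001 0.165 0.001 0 0 0")

```text
clock: 6.65
ee_pos: [540.1, -24.5, 88.1]
ee_rot: [-0.001, 0.992, 0.126, 0.001]
contact_force: [-2.0, 2.0, 6.5]
opening: 0.3
grasp_force: 3.2
```

>>> servo_tool(increments="0 0.01 0 0 0 0;0 0.018 0 0 0 0;0 0.022 0 0 0 0;0 0.022 0 0 0 0;0 0.022 0 0 0 0")

```text
clock: 7.15
ee_pos: [541.2, -29.0, 88.1]
ee_rot: [-0.0, 0.992, 0.126, 0.001]
contact_force: [-1.7, 0.3, 6.2]
opening: -0.5
grasp_force: 3.2
```

```bash
python3 - <<'E'
from h import *
s=state();print(s["ee_pos"],s["contact_force"],s["clock"])
a=get_image("wrist");b=get_image("top")
a=cv2.resize(a[100:290,160:360],None,fx=2.5,fy=2.5,interpolation=2)
b=cv2.resize(b[130:225,300-45:360],None,fx=2.5,fy=5,interpolation=2)
cv2.imwrite("pics/m2.png",np.hstack([a,b])[:, :800])
E
```

```text
[541.2288396  -28.98140342  88.10253573] [-1.73009111  0.32194029  6.18154261] 7.15
```

View pics/m2.png

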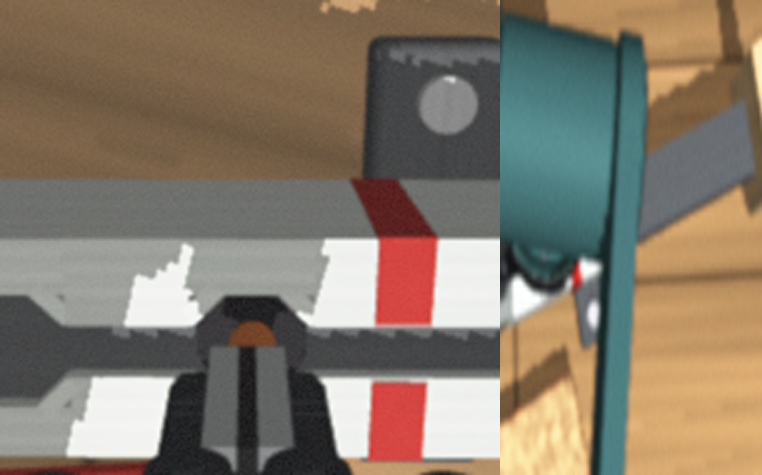

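The button (253,335) is now within about 0.5 mm of the red hole's centre (251). I'll ease back 0.4 mm and lift slowly.

>>> servo_tool(increments="0 -0.002 0 0 0 0;0 -0.002 -0.008 0 0 0;0 -0.002 -0.016 0 0 0;0 -0.002 -0.024 0 0 0;0 -0.002 -0.032 0 0 0;0 -0.002 -0.04 0 0 0;0 -0.002 -0.05 0 0 0;0 -0.002 -0.065 0 0 0;0 -0.002 -0.1 0 0 0;0 -0.002 -0.2 0 0 0;0 -0.002 -0.35 0 0 0;0 -0.002 -0.5 0 0 0")

```text
clock: 8.45
ee_pos: [539.8, -29.2, 187.6]
ee_rot: [-0.0, 0.992, 0.125, -0.001]
contact_force: [1.6, -0.9, 0.4]
opening: -0.0
grasp_force: 0.0
```

>>> servo_tool(increments="-0.3 0 -0.2 0 0 0;-0.3 0 -0.2 0 0 0;-0.3 0 -0.2 0 0 0;-0.3 0 -0.2 0 0 0")

```text
clock: 8.85
ee_pos: [482.5, -44.2, 227.4]
ee_rot: [0.0, 0.992, 0.125, 0.0]
contact_force: [0.3, -0.6, -0.8]
opening: -0.3
grasp_force: 0.0
```

```bash
python3 - <<'E'
from h import *
s=state();c=calibration("wrist");print(s["ee_pos"],s["contact_force"],s["clock"])
a=get_image("wrist");b=get_image("side")
for z in (96,90):
    p=[541.2,-30.2,z];print(z,(proj("wrist",p,c)-[150,50])*2.0,(proj("side",p)-[230,160])*5)
a=cv2.resize(a[50:300,150:380],None,fx=2,fy=2,interpolation=2)
b=cv2.resize(b[160:260,230:295],None,fx=5,fy=5,interpolation=2)
cv2.imwrite("pics/m3.png",np.hstack([a,b]))
E
```

```text
[482.54092043 -44.16114868 227.38450657] [ 0.32952474 -0.63554058 -0.83694658] 8.85
96 [219.86900326 114.77679367] [145.52573137 123.7880282 ]
90 [219.8196093  113.87194865] [145.49922514 130.95405604]
```

View pics/m3.png

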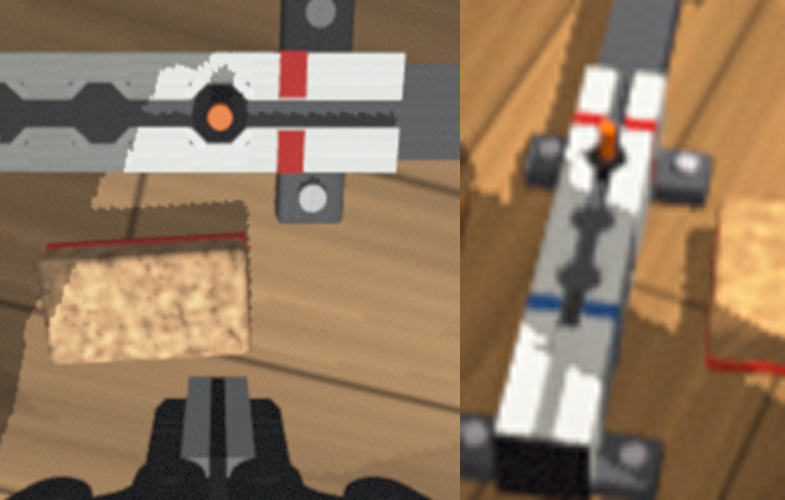

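The button sits in the red-marked hole (219,116). In the side crop its tip is at (148,122), which matches the fully popped-up height of z = 96, and the shoulder fills the hole. The robot is clear, so I'm handing in.

```bash
python3 -c "
from bench import finish_job
print(finish_job())"
```

```text
the job is handed in; nothing more can be done
None
```

The length stop is at its red-marked setting: the last pictures show the button fully popped up in the hole next to the red band, with the arm clear. The job was handed in at about 9 s on the robot's clock, and no verdict came back.

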